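# Close up the row of sample jars in the carrying rail and shut the keeper

## Task

Get the jar rail ready to be carried away: with the fingertips, gently push the row of four sample jars along the rail as one train, all the way until the first jar stands against the end stop and no gaps are left. Then push the swinging keeper bar shut across the rail behind the last jar, until it rests against its lug. Only push: do not pinch, lift or tip any jar, and leave the other things on the bench where they are.

Things in the scene. Friction and masses are not known exactly. Their poses are not given: they have to be found in the camera images.
- rail: fixed aluminium U-channel, 366 mm long, 62 mm wide (57 mm between its walls). Jars stand on its floor, 6 mm above the bench; wall tops 21 mm above the bench. Origin on the bench under the channel's middle line; x axis runs along the channel towards the end stop, y across, z up. Open flared loading end at x = -0.200. With the row fully home the first jar's centre is at x = +0.133, the last one's at -0.030
- stop_face (a point): middle of the end stop's rubber face, at x = +0.160 in the rail's frame, 30 mm above the bench (the rubber reaches from 15 to 45 mm); the stop is the upright plate with the D handle on its outside
- keeper_pivot (a point): the keeper's upright pivot, beside the channel wall at x = -0.064, y = +0.040 in the rail's frame, 42 mm above the bench. The shut keeper lies across the channel at x = -0.064, with 4 mm of play behind a row that is fully home
- keeper (a joint): angle of the keeper, rad: 0 = shut (straight across the channel, along the rail's -y, against the lug), 1.57 = open, pointing along the rail's -x beside the wall, 2.4 = fully open. At angle q it points from its pivot in the rail's direction (-sin q, -cos q). It turns level about its upright pivot and stays where it is left (light friction, 0.06 N m)
- keeper_knob (a point): centre of the upright black knob (14 mm across, 33 to 59 mm above the bench) at the keeper's free end, 93 mm from the pivot; the keeper's bar is 6 mm thick and stands 35.5 to 48.5 mm above the bench
- jar_1: upright white-lidded sample jar, 55 mm in diameter (touching jars stand about 54 mm apart, centre to centre), 72 mm high, about 0.15 kg; origin at the centre of its underside. First of the row, nearest the end stop
- jar_2: upright white-lidded sample jar, 55 mm in diameter (touching jars stand about 54 mm apart, centre to centre), 72 mm high, about 0.15 kg; origin at the centre of its underside. Second of the row
- jar_3: upright white-lidded sample jar, 55 mm in diameter (touching jars stand about 54 mm apart, centre to centre), 72 mm high, about 0.15 kg; origin at the centre of its underside. Third of the row
- jar_4: upright white-lidded sample jar, 55 mm in diameter (touching jars stand about 54 mm apart, centre to centre), 72 mm high, about 0.15 kg; origin at the centre of its underside. Last of the row, nearest the open loading end; at the start its centre is 55 to 115 mm short of home
- petri_1: bystander: culture dish with greenish content, 61 mm across, 15 mm high, origin under its centre
- petri_2: bystander: culture dish with pinkish content, 61 mm across, 15 mm high, origin under its centre
- onion: bystander: onion, 60 mm across, 71 mm high, origin under its centre
- lab_timer: bystander: count-down timer, 55x66x34 mm, origin under its centre
- objective_case: bystander: white screw pot with black lid, 33 mm across, 49 mm high, origin under its centre
- eyepiece: bystander: black microscope eyepiece, 30 mm across, 42 mm high, origin under its centre
Mind the look-alikes: they are no part of the job. Leave any pink look-alike of the jar_4 alone.

How it is judged:
By the outcome, as a careful person would: the job done as asked, in the order asked, and still so for the second after the job is handed in, with the robot touching nothing.
It also fails if it takes over 54 s, if anything falls off the work surface, if the arm or the gripper's body presses on something with over 40 N, if the wrist force passes 120 N, or if a joint passes its speed limit or range.

## Robot

A 6-joint arm with a two-finger parallel gripper is mounted at the origin on a cart in front of the work surface, level with it; the furniture and walls round the work are solid. World frame = base frame: x ahead of the robot, y to its left, z up, the work surface at z = 0. Lengths are in m, angles in degrees, forces in N, time in s.
With the tool pointing down it reaches from about 0.4 to 0.825 m from the base axis. Payload 7 kg.
Tool frame: the origin (TCP) lies at the very end of the fingers, on their centre line; the grasp point (between the pads) lies 19 mm behind it (ctrl.tcp_to_grasp is the distance from the TCP to the grasp point, in m); z points along the fingers, x is the direction in which the jaws open and shut, and the axes are right-handed (so a half turn about z gives the same grasp; the last joint's range is limited). The gripper opens to 88 mm and grips with 3 to 60 N. Pads are 19 mm wide; open, the fingers measure 130 mm over their backs; the gripper's body (78 mm by 193 mm) begins 47 mm behind the grasp point.
Start: joints at [80.678, 20.546, 0.682, 0, -70.136, -16.507], TCP at [0.294, 0.608, 0.227] pointing down, gripper open.
Joint ranges: [-176.03, 176.03], [-82.01, 121.73], [-58.28, 71.71], [-173.87, 95.51], [-174.79, -0.11], [-173.66, 173.66]. Speed limits (degrees/s): [136.94, 136.94, 172.46, 180, 180, 180].

## Interface

Orientations are given as [roll, pitch, yaw] about the fixed x, y, z axes, in that order (R = Rz(yaw) Ry(pitch) Rx(roll)).
In Python, from plant import sensors, vision, ticket, ctrl gives the robot as it stands. The module is installed in compiled form; this text tells all that it offers.
- The arm moves only by the tool drive_tool, never from a script. Its argument "moves" is a list of rows, each a list of 6 numbers: the shift along the tool's x, y, z in units of 0.15 m (1.0 is 0.15 m), then the turn, a rotation vector about the tool's x, y, z in units of 60 degrees (1.0 is 60 degrees). In form: [[dx, dy, dz, rx, ry, rz], ...]. A call has 1 to 8 rows; each row is the pose to reach, as a shift and turn from the pose measured when the call began, along the tool's axes at that moment; what a row does not reach only later rows make up. A row lasts 1/10 s, in which the tool goes at most 50 mm and 8.59 degrees, less where a joint would pass 70% of its speed; a pose out of reach is approached as far as the arm can. A call with a number of a shift or a turn outside -1 to 1 is refused whole. A call with a gripper value outside its range is refused whole. "fingers" is the opening, from -1 (shut) to 1 (fully open), set as the call begins (left out, the last holds). The fingers move at their own pace and stop on an object; the grip force is fixed at half the most. Time passes only in rows, so rows that repeat a pose let the fingers close. It gives the time, the measured TCP pose, the force and the opening at its end, in the units of the state.
- sensors.get_obs(): the state, without advancing time (a new reading comes with each control period).
- vision.snapshot(name): name is "scene" or "side" or "wrist"; returns a dict with "pixels" (420x560x3 uint8, red, green, blue), "fx", "fy", "cx", "cy" (pixels), "R" (3x3) and "t" (3): a world point X has camera coordinates R X + t. Camera axes: x right, y down, z forward; pixel columns grow to the right and rows downward; lengths in m; the calibration is good to about 2 mm. A picture is of the moment at which its call begins. There is no depth.
- ticket.close_job(): hands the job in, once; it reports no verdict.
The state is a dict: "clock": time; "joint_pos": joint angles; "qvel": joint speeds; "tau": joint torques, N m; "tool_pos": TCP position; "orientation": TCP orientation; "force": force on the tool from outside, world axes, zero at the start; "moment": the same for the moment, N m; "opening": finger opening in m.
Only numpy, scipy, OpenCV 4.12 (cv2) and the standard library are available. Lean on these libraries where they do the work, as an engineer would, in place of code of your own. Each camera call takes 0.05 s, during which the arm holds its last target.

## Working session

There is one attempt and no reset: what is moved stays moved. The work goes in short steps, Python scripts to look and compute and a tool call to move; the robot and the scene stay as the last step left them, time stands still between calls to the robot, and variables do not carry over. Pictures are saved under pics/ and viewed, and the job is handed in when it is done.

Besides the shell and the picture viewer there is one more tool, called after "Emit:" as name([rows], argument=value, ...), one row to a line, values as JSON. drive_tool: Moves the arm, as the interface text tells. Shifts and turns lie within -1 to 1; 1 stands for 0.15 m of shift or 60 degrees of turn. Its arguments: {"type":"object","properties":{"moves":{"type":"array"},"fingers":{"type":"number"}},"required":["moves"]}

```bash
mkdir -p pics; python3 - <<'E'
from plant import sensors, vision, ticket, ctrl
import cv2,pickle
print(sensors.get_obs())
d={}
for n in ["scene","side","wrist"]:
    s=vision.snapshot(n); d[n]=s
    cv2.imwrite(f"pics/a_{n}.png",s["pixels"][:,:,::-1])
    print(n,s["fx"],s["fy"],s["cx"],s["cy"],s["R"],s["t"])
pickle.dump(d,open("a.pkl","wb"))
E
```

```text
{'clock': 0.0, 'joint_pos': array([ 8.06785969e+01,  2.05917062e+01,  6.32609188e-01, -2.03871632e-02,
       -7.01360705e+01, -1.65089321e+01]), 'qvel': array([0.00347775, 0.09730617, 0.07367334, 0.00389137, 0.10595582,
       0.07206577]), 'tau': array([ 8.55449780e-04, -5.82713163e+01,  2.93062466e+01,  6.99744925e+00,
        7.11334185e-03, -1.50826386e-04]), 'tool_pos': array([0.29388841, 0.60710461, 0.22560995]), 'orientation': array([-1.79991329e+02, -9.66907220e-02, -1.15837286e+02]), 'force': array([-0.86760578, -0.27834378,  0.63906906]), 'moment': array([-3.09117887e-02, -1.77806010e-02, -7.33959861e-05]), 'opening': 0.08743407141609365}
scene 391.7552887872258 391.7552887872258 278.49078544076247 211.75745156620223 [[ 0.56309153 -0.82617115  0.01921354]
 [-0.59410442 -0.42086448 -0.68550202]
 [ 0.57442829  0.37458554 -0.72781716]] [-0.31859382  0.39455596  0.56062913]
side 511.66034463379134 511.66034463379134 286.5492798043418 215.9614243428451 [[ 0.99975203 -0.00935276  0.02020912]
 [ 0.01136134 -0.56628972 -0.82412795]
 [ 0.01915209  0.82415319 -0.56604303]] [-0.57915055  0.0694825   1.06539877]
wrist 293.5320221830603 293.5320221830603 280.70723728502156 211.43666322965177 [[-0.43585262 -0.90001701  0.00137202]
 [-0.86731908  0.42042415  0.26646042]
 [-0.24039574  0.11494749 -0.96384489]] [ 0.67383069 -0.03261136  0.39116864]
```

View pics/a_scene.png

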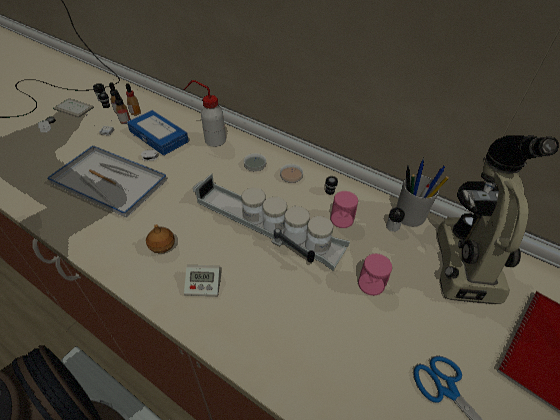

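View pics/a_side.png

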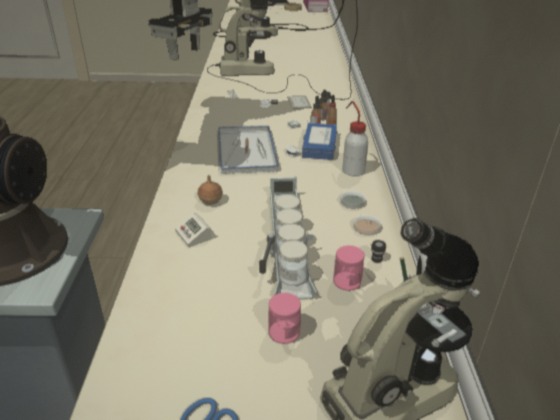

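View pics/a_wrist.png

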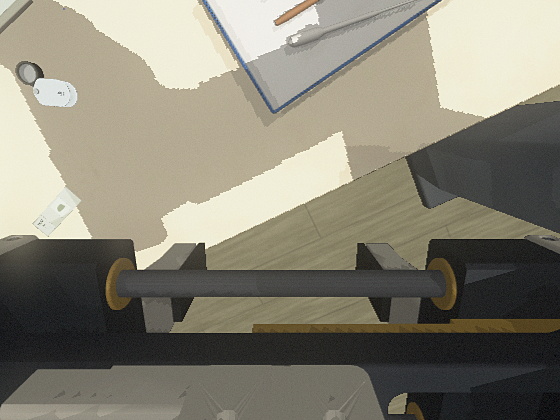

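The scene view shows the stop near (205,188), the jars from (253,203) to (319,235), and the keeper from (278,236) to its knob at (310,257). The flared loading end is near (340,255). I'll zoom in on both views.

```bash
python3 - <<'E'
import cv2
a=cv2.imread("pics/a_scene.png")[165:285,180:370]; cv2.imwrite("pics/b_scene.png",cv2.resize(a,None,fx=4,fy=4,interpolation=cv2.INTER_CUBIC))
a=cv2.imread("pics/a_side.png")[165:315,220:370]; cv2.imwrite("pics/b_side.png",cv2.resize(a,None,fx=4,fy=4,interpolation=cv2.INTER_CUBIC))
E
```

```text
(no output)
```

View pics/b_scene.png

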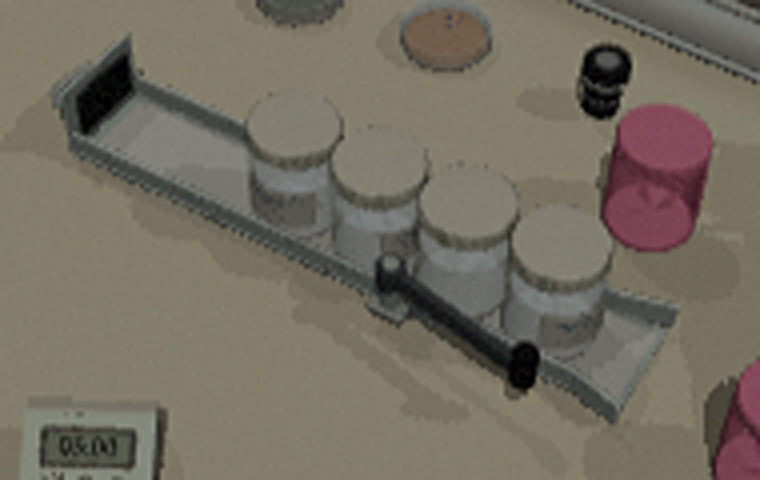

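View pics/b_side.png

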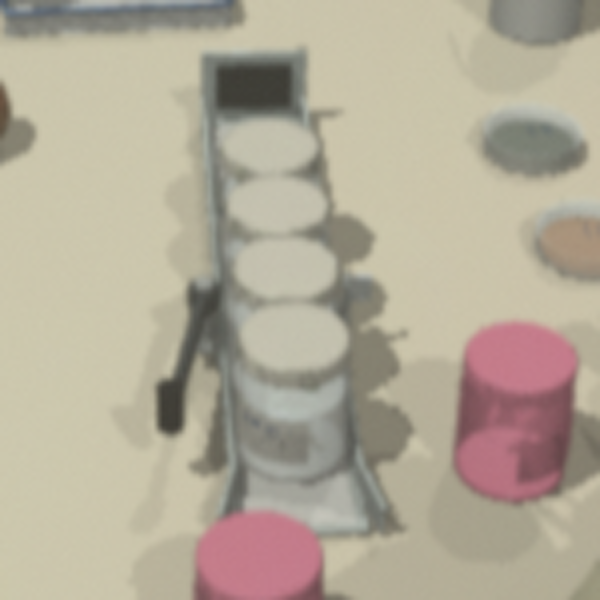

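The row stands clear of the stop, and the keeper is open and lying beside the wall. One pink mug look-alike stands right behind the loading end, the other beside the rail. Next I triangulate the lids, stop, pivot and knob across the two views.

```bash
cat > h.py <<'E'
import numpy as np,cv2,pickle
def ray(s,p):
    R,t=np.array(s["R"]),np.array(s["t"]); d=R.T@np.array([(p[0]-s["cx"])/s["fx"],(p[1]-s["cy"])/s["fy"],1.]); return -R.T@t,d/np.linalg.norm(d)
def plane(s,p,z):
    o,d=ray(s,p); return o+d*(z-o[2])/d[2]
def tri(*sp):
    A=np.zeros((3,3));b=np.zeros(3)
    for s,p in sp:
        o,d=ray(s,p);P=np.eye(3)-np.outer(d,d);A+=P;b+=P@o
    X=np.linalg.solve(A,b); return X,[np.linalg.norm((np.eye(3)-np.outer(ray(s,p)[1],ray(s,p)[1]))@(X-ray(s,p)[0]))*1e3 for s,p in sp]
def proj(s,X):
    c=np.array(s["R"])@X+np.array(s["t"]); return c[0]/c[2]*s["fx"]+s["cx"],c[1]/c[2]*s["fy"]+s["cy"]
E
python3 - <<'E'
from h import *
np.set_printoptions(precision=4,suppress=True)
d=pickle.load(open("a.pkl","rb"));sc,si=d["scene"],d["side"]
f=lambda x,y:(x/4+180-.4,y/4+165-.4); g=lambda x,y:(x/4+220-.4,y/4+165-.4)
pts={"j1":((295,125),(268,148)),"j2":((380,165),(278,207)),"j3":((468,203),(285,268)),"j4":((561,244),(294,340)),
"stop":((104,92),(254,87)),"knobtop":((525,350),(171,385)),"pivtop":((391,263),(204,287))}
for k,(a,b) in pts.items():
    X,r=tri((sc,f(*a)),(si,g(*b))); print(k,X,r)
    if k[0]=='j': print("   ",plane(sc,f(*a),.078),plane(si,g(*b),.078))
    if k=='stop': print("   ",plane(sc,f(*a),.03),plane(si,g(*b),.03))
    if k=='knobtop': print("   ",plane(sc,f(*a),.059),plane(si,g(*b),.059))
# loading-end corners & wall tops
for k,a in {"wallfar end scene":(678,310),"wallnear end":(617,410),"near wall outer top at stop":(75,140),"far wall top at stop":(140,80)}.items(): print(k,plane(sc,f(*a),.021))
E
```

```text
j1 [0.5789 0.078  0.0766] [np.float64(0.5102357599185365), np.float64(0.5102357599184708)]
    [0.5783 0.0775 0.078 ] [0.5785 0.075  0.078 ]
j2 [0.5831 0.0238 0.0748] [np.float64(0.29203799629107763), np.float64(0.29203799629110905)]
    [0.5802 0.0218 0.078 ] [0.5831 0.0195 0.078 ]
j3 [ 0.5858 -0.031   0.0761] [np.float64(0.21150206076347167), np.float64(0.21150206076332856)]
    [ 0.584 -0.032  0.078] [ 0.5859 -0.0333  0.078 ]
j4 [ 0.5895 -0.0859  0.075 ] [np.float64(0.3663836311382365), np.float64(0.3663836311384096)]
    [ 0.5875 -0.0868  0.078 ] [ 0.5891 -0.0902  0.078 ]
stop [0.5727 0.2194 0.0292] [np.float64(0.5878214030598767), np.float64(0.5878214030597984)]
    [0.5727 0.2194 0.03  ] [0.5724 0.2171 0.03  ]
knobtop [ 0.5317 -0.1004  0.0584] [np.float64(0.06301363344400923), np.float64(0.06301363344400049)]
    [ 0.5313 -0.1007  0.059 ] [ 0.5318 -0.1011  0.059 ]
pivtop [ 0.5463 -0.0093  0.0487] [np.float64(0.8526856291271893), np.float64(0.8526856291272576)]
wallfar end scene [ 0.6294 -0.1423  0.021 ]
wallnear end [ 0.552 -0.147  0.021]
near wall outer top at stop [0.5379 0.2128 0.021 ]
far wall top at stop [0.6004 0.2157 0.021 ]
```

```bash
cat >> h.py <<'E'
from scipy.spatial.transform import Rotation as Ro
S=np.array([0.5727,0.2185]); XH=np.array([-0.054,0.99854]); YH=np.array([-0.99854,-0.054])
def rw(x,y,z=0): return np.append(S+(x-0.160)*XH+y*YH,z)
def wr(X): v=np.array(X)[:2]-S; return np.array([v@XH+.160,v@YH])
def target(x,y,z,yawoff=0,tilt=0):
    # yawoff deg about world z from (tool x = rail +y, tool y=rail +x); tilt leans the tip forward along tool y
    yaw=np.degrees(np.arctan2(YH[1],YH[0]))+yawoff
    R=Ro.from_euler('z',yaw,degrees=True)*Ro.from_euler('x',180,degrees=True)*Ro.from_euler('x',-tilt,degrees=True)
    return rw(x,y,z),R
def row(T):
    from plant import sensors
    o=sensors.get_obs(); R0=Ro.from_euler('xyz',o["orientation"],degrees=True)
    p=R0.inv().apply(T[0]-o["tool_pos"])/.15
    r=(R0.inv()*T[1]).as_rotvec(degrees=True)/60
    return np.round(np.r_[p,r],3)
E
python3 - <<'E'
from h import *
np.set_printoptions(precision=4,suppress=True)
d=pickle.load(open("a.pkl","rb"));sc,si=d["scene"],d["side"]
f=lambda x,y:(x/4+180-.4,y/4+165-.4); g=lambda x,y:(x/4+220-.4,y/4+165-.4)
for k,a,b in [("mug1top",f(663,137),g(518,360)),("mug1bot",f(650,215),g(515,465)),("mug2top",(377.5,263),(285,306)),("eyepiece",(331,180),(379,244)),("bottletop",(209,100),(358,127)),("onion",(159,235),(210,190)),("timer",(202,272),(192,228))]:
    X,r=tri((sc,a),(si,b)); print(k,X,r,"rail",wr(X))
for k,x in {"j1":[.5787,.0765],"j4":[.5888,-.088],"knob":[.5317,-.1007],"piv":[.5463,-.0093]}.items(): print(k,wr(x))
t=target(-.2,0,.1,0,15);print(t[0],t[1].as_matrix()[:,2],t[1].as_matrix()[:,1])
print(row(target(-.2,0,.14,0,0)))
E
```

```text
mug1top [ 0.6956 -0.0909  0.0691] [np.float64(1.0743692654295645), np.float64(1.0743692654295092)] rail [-0.1556 -0.106 ]
mug1bot [ 0.6996 -0.0909  0.0022] [np.float64(0.07980330888705382), np.float64(0.07980330888728604)] rail [-0.1558 -0.11  ]
mug2top [ 0.5749 -0.2246  0.0667] [np.float64(2.5816926048467352), np.float64(2.581692604846762)] rail [-0.2825  0.0217]
eyepiece [ 0.7665 -0.019   0.038 ] [np.float64(0.5722431661843714), np.float64(0.5722431661843427)] rail [-0.0876 -0.1807]
bottletop [0.7636 0.3618 0.124 ] [np.float64(1.5849637523695366), np.float64(1.5849637523695157)] rail [ 0.2928 -0.1983]
onion [0.3996 0.198  0.0312] [np.float64(2.4758730044861847), np.float64(2.4758730044860138)] rail [0.1489 0.1739]
timer [0.3795 0.0579 0.0251] [np.float64(7.24383399393798), np.float64(7.243833993937974)] rail [0.01   0.2016]
j1 [0.0179 0.0017]
j4 [-0.1469  0.0005]
knob [-0.1565  0.0582]
piv [-0.066   0.0387]
[ 0.5921 -0.141   0.1   ] [-0.014   0.2584 -0.9659] [-0.0522  0.9645  0.2588]
[ 3.623 -3.963  0.577 -0.001 -0.001  1.018]
```

Emit:
drive_tool([
  [0.3,-0.33,0,0,0,0.14],
  [0.6,-0.66,0,0,0,0.28],
  [0.9,-1.0,0,0,0,0.42],
  [0.9,-1.0,0,0,0,0.5],
  [0.9,-1.0,0,0,0,0.5],
  [0.9,-1.0,0,0,0,0.5],
], fingers=-1)

```text
clock: 0.75
tool_pos: [0.3707, 0.4192, 0.2265]
orientation: [-180.0, -0.0, -145.9]
force: [0.4, 0.0, 0.8]
opening: 0.0454
```

```bash
python3 -c "
from h import *
print(row(target(-.2,0,.14,0,0)))"
```

```text
[ 0.87  -3.92   0.578 -0.    -0.     0.516]
```

Emit:
drive_tool([
  [0.1,-0.33,0,0,0,0.14],
  [0.2,-0.66,0,0,0,0.28],
  [0.3,-1.0,0,0,0,0.42],
  [0.3,-1.0,0,0,0,0.516],
  [0.3,-1.0,0,0,0,0.516],
])

```text
clock: 1.25
tool_pos: [0.4178, 0.2693, 0.2266]
orientation: [-180.0, -0.0, -177.0]
force: [-0.1, 1.3, 0.3]
opening: 0.0052
```

```bash
python3 -c "
from h import *
print(row(target(-.2,0,.14,0,0)))"
```

```text
[-1.019e+00 -2.792e+00  5.780e-01 -0.000e+00 -0.000e+00 -2.000e-03]
```

Emit:
drive_tool([
  [-0.12,-0.31,0,0,0,0],
  [-0.24,-0.62,0,0,0,0],
  [-0.34,-0.93,0,0,0,0],
  [-0.34,-0.93,0,0,0,0],
])

```text
clock: 1.65
tool_pos: [0.4772, 0.1302, 0.2263]
orientation: [-179.9, -0.0, -177.0]
force: [-1.2, 1.3, -0.0]
opening: 0.0003
```

Emit:
drive_tool([
  [-0.12,-0.31,0,0,0,0],
  [-0.24,-0.62,0,0,0,0],
  [-0.34,-0.93,0,0,0,0],
  [-0.34,-0.93,0,0,0,0],
])

```text
clock: 2.05
tool_pos: [0.5373, -0.009, 0.2257]
orientation: [-179.9, -0.1, -177.0]
force: [0.4, 0.3, 0.1]
opening: 0.0004
```

Emit:
drive_tool([
  [-0.12,-0.31,0,0,0,0],
  [-0.24,-0.62,0,0,0,0],
  [-0.34,-0.93,0,0,0,0],
  [-0.34,-0.93,0,0,0,0],
])

```text
clock: 2.45
tool_pos: [0.5977, -0.1481, 0.2243]
orientation: [-179.8, -0.2, -177.0]
force: [0.3, 0.3, -0.6]
opening: 0.0006
```

```bash
python3 -c "
from h import *
from plant import vision
print(row(target(-.2,0,.11,0,15)))
for n in ['scene','side','wrist']:
    s=vision.snapshot(n); cv2.imwrite('pics/c_%s.png'%n,s['pixels'][:,:,::-1])
"
```

```text
[ 0.032  0.052  0.762 -0.253 -0.003 -0.002]
```

View pics/c_wrist.png

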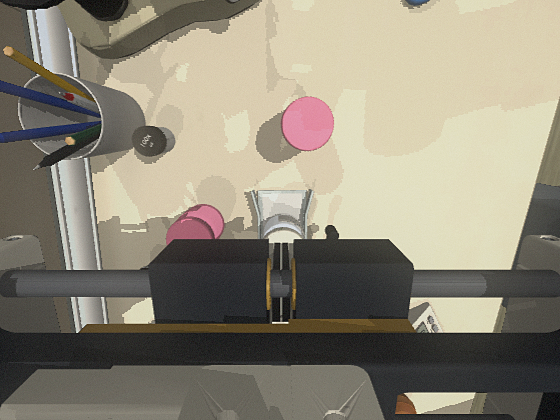

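View pics/c_side.png

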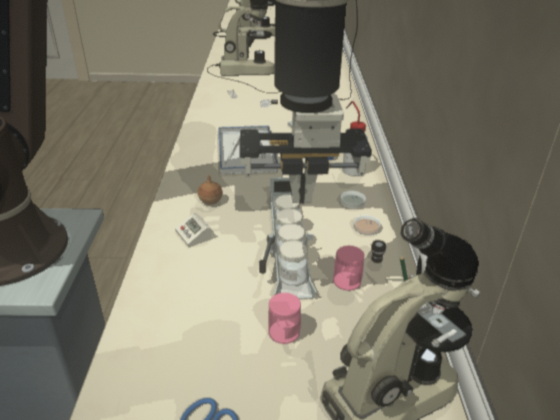

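The wrist view shows the flared loading end at about (280,210), mug 2 at (307,123), mug 1 at (195,225) and the knob at (332,232). In the side view the closed fingers hang above the rail near (302,200). I check the TCP projection next, then descend.

```bash
python3 -c "
from h import *
from plant import sensors
d=pickle.load(open('a.pkl','rb'))
p=sensors.get_obs()['tool_pos'];print(p,wr(p))
for n in ['scene','side']: print(n,proj(d[n],p))
print(row(target(-.2,0,.10,0,15)))
"
```

```text
[ 0.59592995 -0.14430552  0.22499247] [-0.20353025 -0.00360454]
scene (np.float64(358.83466930667976), np.float64(181.45929111078289))
side (np.float64(300.42815432386243), np.float64(199.04989861319055))
[ 0.022  0.025  0.833 -0.252 -0.003 -0.   ]
```

View pics/c_scene.png

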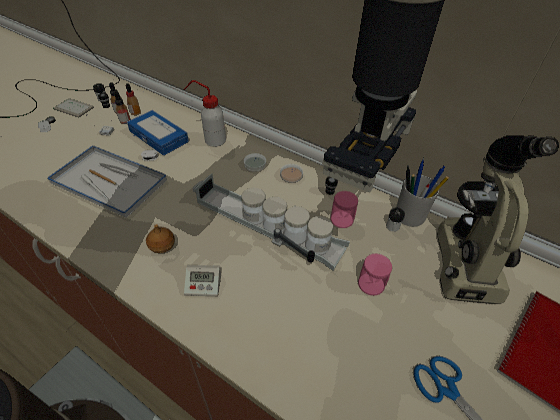

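The TCP projection matches both views. Descending with the tilt now.

Emit:
drive_tool([
  [0.02,0.02,0.2,-0.1,0,0],
  [0.02,0.02,0.4,-0.2,0,0],
  [0.02,0.02,0.6,-0.25,0,0],
  [0.02,0.02,0.8,-0.25,0,0],
  [0.02,0.02,0.83,-0.25,0,0],
  [0.02,0.02,0.83,-0.25,0,0],
])

```text
clock: 3.2
tool_pos: [0.5922, -0.1401, 0.1003]
orientation: [165.1, -0.3, -176.7]
force: [0.4, 0.7, 1.1]
opening: 0.0004
```

```bash
python3 -c "
from h import *
from plant import sensors
p=sensors.get_obs()['tool_pos'];print(p,wr(p))
print(row(target(-.202,0,.028,0,15)))
"
```

```text
[ 0.59224045 -0.14009828  0.10028828] [-1.99129916e-01 -1.47612567e-04]
[-0.001 -0.142  0.461 -0.002 -0.005  0.002]
```

Emit:
drive_tool([
  [0,-0.04,0.12,0,0,0],
  [0,-0.08,0.24,0,0,0],
  [0,-0.11,0.35,0,0,0],
  [0,-0.14,0.46,0,0,0],
  [0,-0.14,0.46,0,0,0],
])

```text
clock: 3.7
tool_pos: [0.591, -0.1419, 0.0265]
orientation: [165.1, -0.4, -176.7]
force: [-1.2, -0.3, -0.5]
opening: -0.0
```

```bash
python3 -c "
from h import *
from plant import sensors,vision
p=sensors.get_obs()['tool_pos'];print(p,wr(p),sensors.get_obs()['force'])
print(row(target(-.067,0,.028,0,15)))
for n in ['scene','side']:
    s=vision.snapshot(n); cv2.imwrite('pics/d_%s.png'%n,cv2.resize(s['pixels'][130:330,180:420,::-1],None,fx=3,fy=3))
"
```

```text
[ 0.59097181 -0.14186964  0.02649315] [-0.20083017  0.00121482] [-1.15794768 -0.27103241 -0.46672909]
[-0.011  0.865  0.22  -0.001 -0.008  0.001]
```

View pics/d_scene.png

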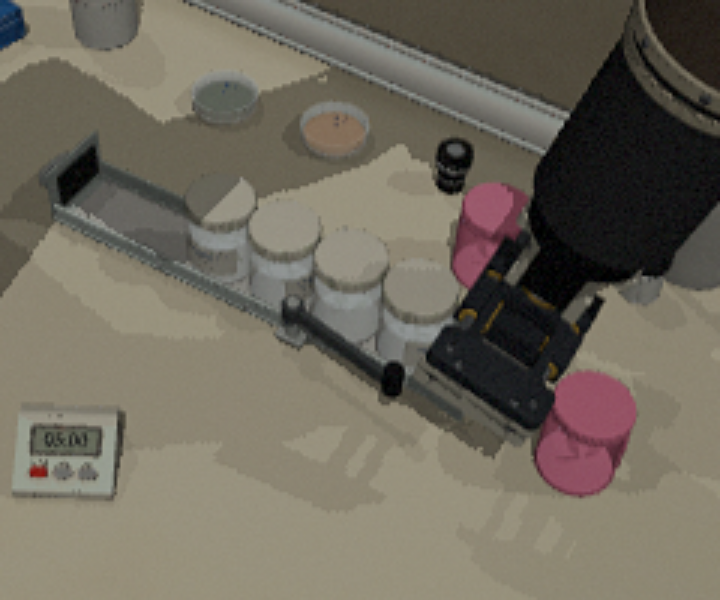

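View pics/d_side.png

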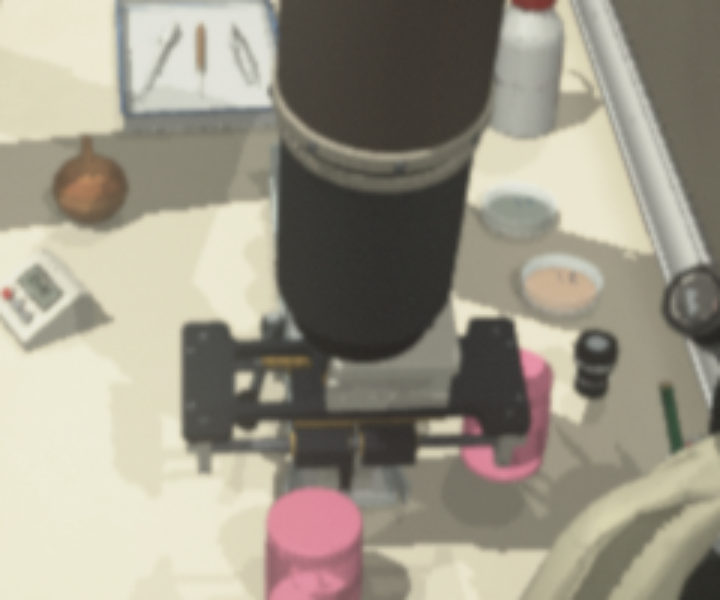

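The scene view shows the fingertips in the channel behind jar 4, clear of both mugs. Starting a slow push at about 40 mm/s.

Emit:
drive_tool([
  [0,0.026,0.006,0,0,0],
  [0,0.052,0.013,0,0,0],
  [0,0.078,0.02,0,0,0],
  [0,0.104,0.026,0,0,0],
  [0,0.13,0.033,0,0,0],
  [0,0.156,0.04,0,0,0],
  [0,0.182,0.047,0,0,0],
  [0,0.208,0.054,0,0,0],
])

```text
clock: 4.6
tool_pos: [0.5909, -0.1108, 0.029]
orientation: [165.2, -0.2, -176.7]
force: [-0.3, -4.1, 2.4]
opening: 0.0005
```

```bash
cat > st.py <<'E'
from h import *
from plant import sensors,vision
import sys
o=sensors.get_obs();p=o['tool_pos'];print(o['clock'],p,"rail",wr(p),"F",o['force'])
print(row(target(-.067,0,.028,0,15)))
if len(sys.argv)>1:
  for n in ['scene','side']:
    s=vision.snapshot(n); pickle.dump(s,open('%s_%s.pkl'%(sys.argv[1],n),'wb')); cv2.imwrite('pics/%s_%s.png'%(sys.argv[1],n),cv2.resize(s['pixels'][140:300,180:390,::-1],None,fx=3,fy=3,interpolation=cv2.INTER_CUBIC))
E
python3 st.py e
```

```text
4.6 [ 0.59088421 -0.11079925  0.02899338] rail [-0.16980042 -0.0003755 ] F [-0.25663657 -4.07104697  2.39191589]
[ 0.     0.661  0.182 -0.003 -0.004  0.002]
```

View pics/e_scene.png

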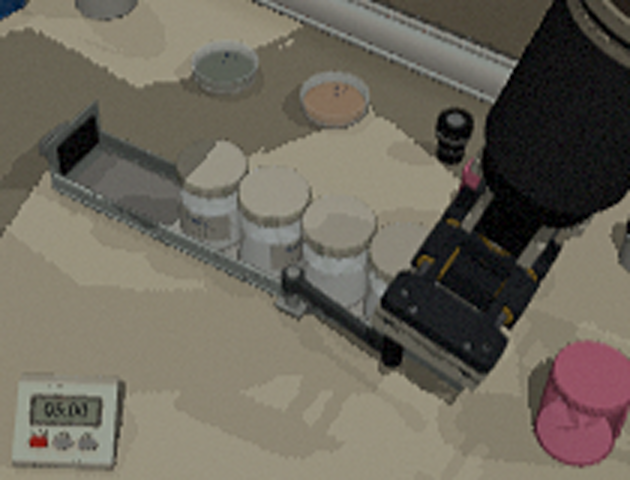

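The jars are moving as a train under about 4 N. Continuing the push.

Emit:
drive_tool([
  [0,0.026,0.006,0,0,0],
  [0,0.052,0.013,0,0,0],
  [0,0.078,0.02,0,0,0],
  [0,0.104,0.027,0,0,0],
  [0,0.13,0.034,0,0,0],
  [0,0.156,0.041,0,0,0],
  [0,0.182,0.048,0,0,0],
  [0,0.208,0.055,0,0,0],
])

```text
clock: 5.5
tool_pos: [0.5888, -0.0776, 0.0289]
orientation: [165.1, -0.2, -176.7]
force: [1.3, -5.5, 2.5]
opening: 0.0004
```

```bash
python3 st.py f
```

```text
5.5 [ 0.58876961 -0.07758901  0.02890157] rail [-1.36524479e-01 -5.73399346e-05] F [ 1.29906121 -5.48959454  2.49685992]
[-0.001  0.446  0.125 -0.002 -0.005  0.003]
```

View pics/f_scene.png

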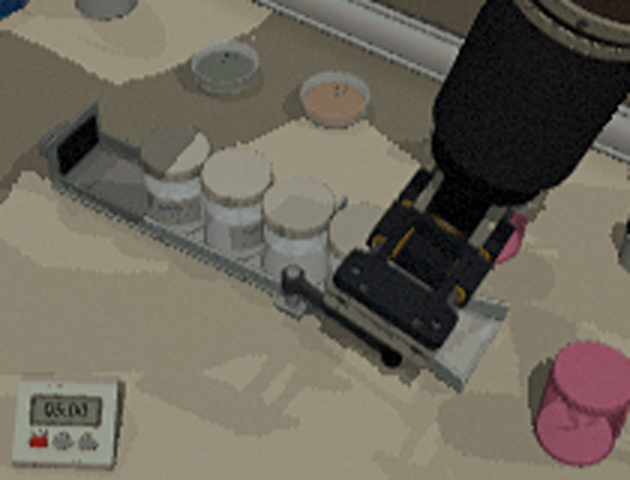

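The row stands upright and the keeper hasn't moved. Continuing.

Emit:
drive_tool([
  [0,0.026,0.006,0,0,0],
  [0,0.052,0.013,0,0,0],
  [0,0.078,0.02,0,0,0],
  [0,0.104,0.027,0,0,0],
  [0,0.13,0.034,0,0,0],
  [0,0.156,0.041,0,0,0],
  [0,0.182,0.048,0,0,0],
  [0,0.208,0.055,0,0,0],
])

```text
clock: 6.4
tool_pos: [0.5867, -0.0445, 0.0289]
orientation: [165.1, -0.3, -176.7]
force: [0.8, -3.2, 1.1]
opening: 0.0005
```

Emit:
drive_tool([
  [0,0.02,0.005,0,0,0],
  [0,0.04,0.01,0,0,0],
  [0,0.06,0.015,0,0,0],
  [0,0.08,0.021,0,0,0],
  [0,0.1,0.026,0,0,0],
  [0,0.12,0.032,0,0,0],
  [0,0.14,0.037,0,0,0],
  [0,0.15,0.04,0,0,0],
])

```text
clock: 7.2
tool_pos: [0.5853, -0.021, 0.0289]
orientation: [165.1, -0.3, -176.7]
force: [0.6, -4.6, 2.0]
opening: 0.0007
```

```bash
python3 st.py g
```

```text
7.2 [ 0.58533074 -0.02097275  0.02889415] rail [-0.07980518  0.00031923] F [ 0.59567873 -4.61553193  1.99623531]
[-0.003  0.081  0.028 -0.002 -0.005  0.003]
```

View pics/g_scene.png

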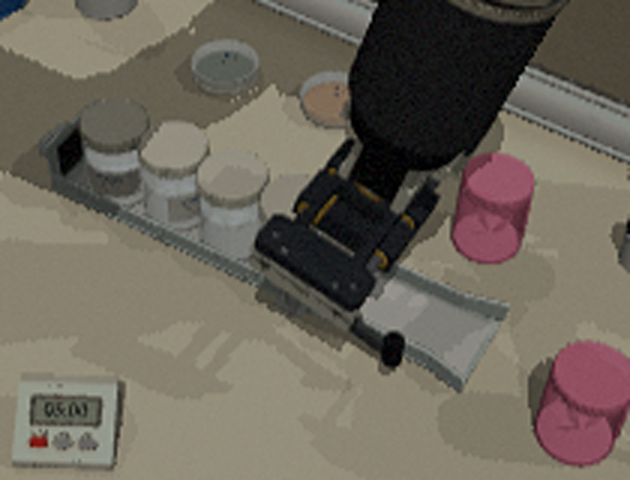

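About 13 mm is left. Slowing to 10–15 mm/s and watching the force.

Emit:
drive_tool([
  [0,0.01,0.003,0,0,0],
  [0,0.02,0.005,0,0,0],
  [0,0.03,0.008,0,0,0],
  [0,0.04,0.011,0,0,0],
  [0,0.05,0.013,0,0,0],
  [0,0.06,0.016,0,0,0],
])

```text
clock: 7.9
tool_pos: [0.5847, -0.0117, 0.0289]
orientation: [165.1, -0.3, -176.7]
force: [1.0, -5.0, 2.4]
opening: 0.0002
```

Emit:
drive_tool([
  [0,0.005,0.001,0,0,0],
  [0,0.01,0.003,0,0,0],
  [0,0.015,0.004,0,0,0],
])

```text
clock: 8.2
tool_pos: [0.5846, -0.0095, 0.0289]
orientation: [165.1, -0.3, -176.7]
force: [-0.5, -4.5, 1.3]
opening: 0.0003
```

Emit:
drive_tool([
  [0,0.006,0.002,0,0,0],
  [0,0.012,0.003,0,0,0],
])

```text
clock: 8.4
tool_pos: [0.5845, -0.0079, 0.0289]
orientation: [165.1, -0.3, -176.7]
force: [1.3, -6.6, 2.4]
opening: 0.0003
```

Emit:
drive_tool([
  [0,0.006,0.002,0,0,0],
  [0,0.012,0.003,0,0,0],
])

```text
clock: 8.6
tool_pos: [0.5849, -0.0071, 0.0292]
orientation: [165.2, -0.2, -176.7]
force: [1.9, -12.1, 3.2]
opening: 0.0003
```

```bash
python3 st.py h
```

```text
8.6 [ 0.5849202  -0.00711847  0.02920853] rail [-6.59489616e-02 -1.89633252e-05] F [  1.87610695 -12.14309751   3.21570881]
[ 0.    -0.009  0.006 -0.003 -0.004  0.003]
```

View pics/h_scene.png

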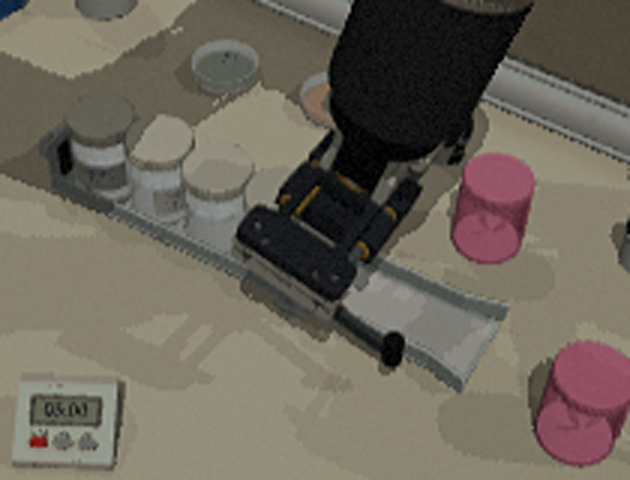

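View pics/h_side.png

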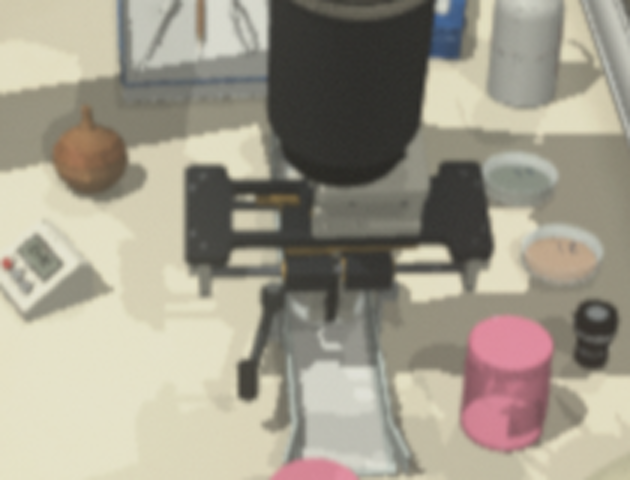

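The force rose to 12 N as the motion stalled at rail x = −0.066, so the row is against the stop. Backing off gently, then lifting.

Emit:
drive_tool([
  [0,-0.02,-0.005,0,0,0],
  [0,-0.06,-0.016,0,0,0],
  [0,-0.11,-0.03,0,0,0],
  [0,-0.16,-0.043,0,0,0],
  [0,-0.11,-0.23,0,0,0],
  [0,-0.06,-0.43,0,0,0],
  [0,0.01,-0.68,0,0,0],
  [0,0.01,-0.68,0,0,0],
])

```text
clock: 9.5
tool_pos: [0.5898, -0.0324, 0.1338]
orientation: [165.3, 0.3, -176.6]
force: [0.1, 0.4, 1.0]
opening: 0.0003
```

```bash
python3 st.py i; python3 -c "
from h import *
print(row(target(-.15,.12,.13,-60,0)))"
```

```text
9.5 [ 0.5898209  -0.03242589  0.13378338] rail [-0.09148406 -0.00354591] F [0.05963246 0.44346021 1.012476  ]
[ 0.026 -0.021  0.723 -0.004  0.004  0.006]
[ 0.808 -0.377 -0.103  0.223 -0.131  0.998]
```

View pics/i_scene.png

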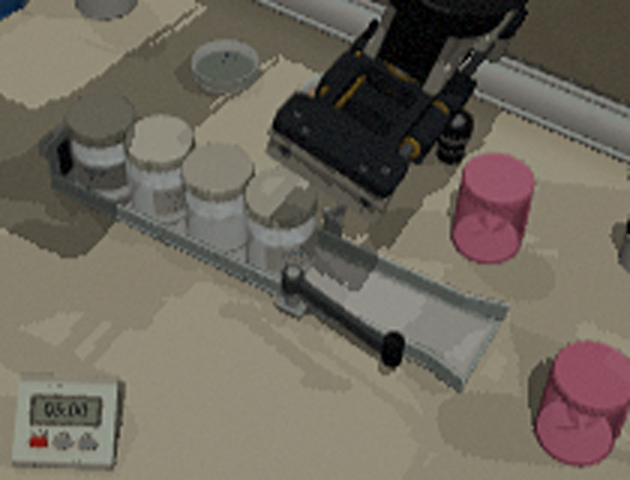

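View pics/i_side.png

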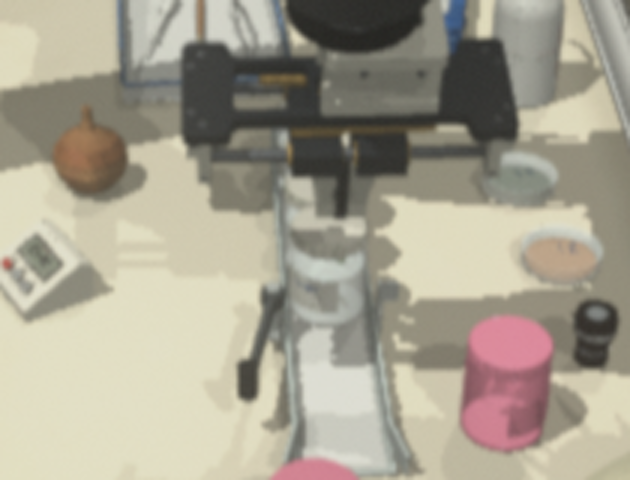

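```bash
python3 - <<'E'
from h import *
s=pickle.load(open("i_scene.pkl","rb"))
for p in [(100,115),(160,140.5),(219,171),(282,199)]:
    X=plane(s,(p[0]/3+180-.33,p[1]/3+140-.33),.078); print(wr(X))
for q in [(0.133),(.079),(.0243),(-.03)]:
    u=proj(s,rw(q,0,.078)); print([round((u[0]-180)*3),round((u[1]-140)*3)])
im=s["pixels"][150:235,195:295,::-1]; cv2.imwrite("pics/i2.png",cv2.resize(im,None,fx=7.5,fy=7,interpolation=cv2.INTER_CUBIC))
E
```

```text
[0.13001844 0.00275107]
[0.07444646 0.00144407]
[0.01878124 0.0049535 ]
[-0.0353962   0.00464149]
[98, 111]
[155, 136]
[216, 163]
[278, 191]
```

View pics/i2.png

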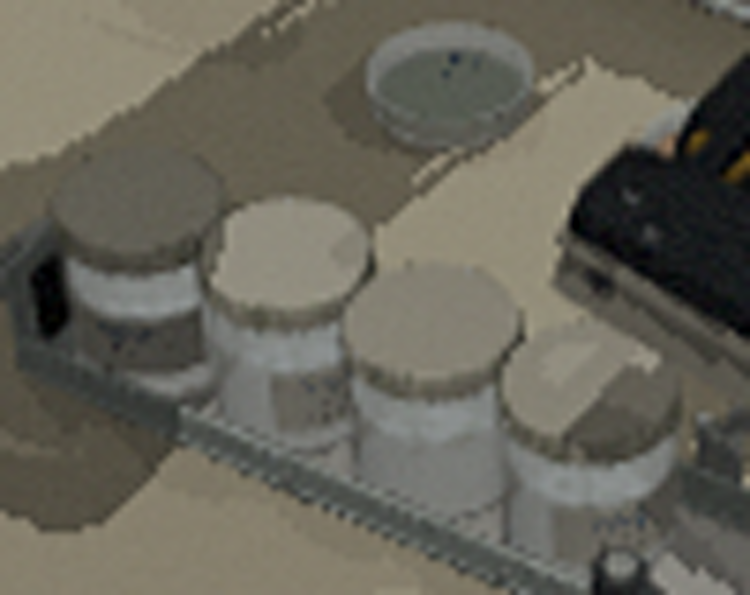

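The row now runs from the stop to jar 4 with no visible gaps (i2.png, lids at (137,205), (288,258), (432,325) and (590,390)). Lid readings agree with the home positions within 3–6 mm of reading error, and the push stalled within 1 mm of the expected place. Now the keeper: I plan a path that follows it with the front face of the fingers.

```bash
cat > kp.py <<'E'
from h import *
P=np.array([-.064,.040])
def kt(q,d,z,rad=.085,phi=None):
    u=np.array([-np.sin(q),-np.cos(q)]); n=np.array([np.cos(q),-np.sin(q)])
    c=P+rad*u-(.0165+d)*n
    return target(c[0],c[1],z,-np.degrees(q) if phi is None else phi,0)
E
python3 - <<'E'
from kp import *
from plant import sensors
np.set_printoptions(suppress=True)
print(sensors.get_obs()["joint_pos"])
print(kt(1.77,.015,.13)[0],row(kt(1.77,.015,.13)),row(kt(1.77,.015,.13,phi=-50)))
E
```

```text
[  5.38891423  19.30126651  -9.44610054 -16.85417548 -61.83027845
   5.99328084]
[ 0.50138904 -0.08688167  0.13      ] [ 0.593 -0.321 -0.088  0.177 -0.22   1.683] [ 0.593 -0.321 -0.088  0.23  -0.109  0.832]
```

Emit:
drive_tool([
  [0.1,-0.05,-0.02,0.04,-0.02,0.13],
  [0.2,-0.1,-0.04,0.08,-0.04,0.26],
  [0.3,-0.16,-0.06,0.11,-0.05,0.4],
  [0.4,-0.22,-0.08,0.15,-0.07,0.53],
  [0.5,-0.27,-0.09,0.19,-0.09,0.67],
  [0.59,-0.32,-0.09,0.23,-0.11,0.8],
  [0.59,-0.32,-0.09,0.23,-0.11,0.83],
  [0.59,-0.32,-0.09,0.23,-0.11,0.83],
])

```text
clock: 10.4
tool_pos: [0.5016, -0.0865, 0.1296]
orientation: [180.0, -0.0, 133.4]
force: [1.1, 1.2, -0.3]
opening: 0.0005
```

```bash
python3 - <<'E'
from kp import *
print(row(kt(1.77,.015,.13)),row(kt(1.77,.015,.06)))
E
```

```text
[-0.001 -0.003 -0.003  0.    -0.001  0.861] [-0.001 -0.003  0.464  0.    -0.001  0.861]
```

Emit:
drive_tool([
  [0,0,0,0,0,0.14],
  [0,0,0.05,0,0,0.28],
  [0,0,0.1,0,0,0.42],
  [0,0,0.2,0,0,0.56],
  [0,0,0.3,0,0,0.7],
  [0,0,0.4,0,0,0.86],
  [0,0,0.46,0,0,0.86],
  [0,0,0.46,0,0,0.86],
])

```text
clock: 11.2
tool_pos: [0.5011, -0.0867, 0.0592]
orientation: [-179.8, -0.0, 82.0]
force: [0.4, -0.0, 0.2]
opening: 0.0002
```

```bash
python3 st.py j; python3 - <<'E'
from kp import *
print(row(kt(1.77,.015,.037)))
E
```

```text
11.2 [ 0.50113017 -0.08666926  0.0592126 ] rail [-0.14085894  0.08794448] F [ 0.40473889 -0.00560951  0.18912384]
[ 0.596  0.481  0.207 -0.183  0.218 -1.674]
[-0.003 -0.004  0.158 -0.    -0.001  0.005]
```

View pics/j_scene.png

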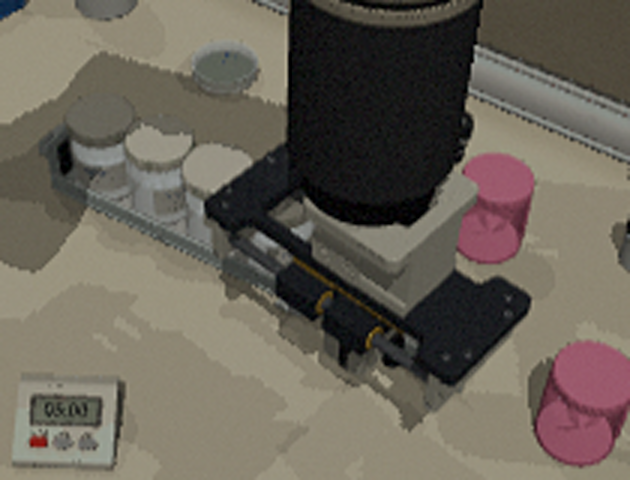

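View pics/j_side.png

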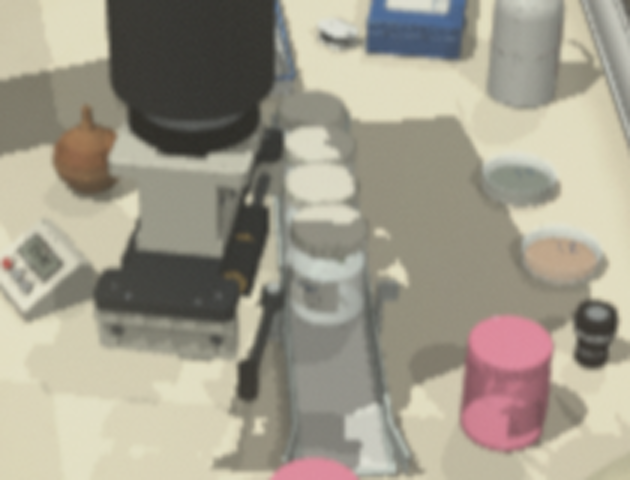

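The gripper is clear on the outer side of the keeper, and the side view shows the knob at (248,380). Lowering to knob height, then following the arc.

Emit:
drive_tool([
  [0,0,0.05,0,0,0],
  [0,0,0.1,0,0,0],
  [0,0,0.15,0,0,0],
  [0,0,0.15,0,0,0],
])

```text
clock: 11.7
tool_pos: [0.5011, -0.0866, 0.037]
orientation: [-179.9, -0.0, 82.0]
force: [-0.5, -0.2, 0.1]
opening: 0.0009
```

```bash
cat > kr.py <<'E'
from kp import *
import sys
q=[float(v) for v in sys.argv[1].split(',')];d=float(sys.argv[2]);z=float(sys.argv[3])
for v in q: print(v,row(kt(v,d,z)).tolist())
from plant import sensors
o=sensors.get_obs();print(wr(o["tool_pos"]),o["tool_pos"][2],o["force"])
E
python3 kr.py 1.77,1.7,1.6,1.5,1.4,1.3,1.2 0 .037
```

```text
1.77 [-0.002, 0.102, -0.0, -0.002, -0.0, 0.006]
1.7 [-0.009, 0.142, -0.0, -0.002, -0.0, -0.061]
1.6 [-0.013, 0.199, -0.0, -0.002, -0.001, -0.157]
1.5 [-0.012, 0.257, -0.001, -0.002, -0.001, -0.252]
1.4 [-0.005, 0.314, -0.001, -0.002, -0.001, -0.348]
1.3 [0.008, 0.371, -0.001, -0.002, -0.001, -0.443]
1.2 [0.026, 0.425, -0.001, -0.002, -0.001, -0.539]
[-0.14081384  0.08795658] 0.037010681251083685 [-0.46293957 -0.21474977  0.13928465]
```

Emit:
drive_tool([
  [0,0.05,0,0,0,0],
  [0,0.1,0,0,0,0],
  [-0.01,0.14,0,0,0,-0.06],
  [-0.01,0.17,0,0,0,-0.11],
  [-0.01,0.2,0,0,0,-0.16],
  [-0.01,0.23,0,0,0,-0.2],
  [-0.01,0.26,0,0,0,-0.25],
  [-0.01,0.285,0,0,0,-0.3],
])

```text
clock: 12.5
tool_pos: [0.5441, -0.0941, 0.0371]
orientation: [-179.9, -0.1, 100.2]
force: [-1.5, 0.8, 0.8]
opening: 0.0003
```

```bash
python3 st.py k; python3 kr.py 1.4,1.3,1.2,1.1,1.0 0 .037
```

```text
12.5 [ 0.54413133 -0.09413937  0.03706997] rail [-0.15064021  0.04540949] F [-1.47025069  0.75155207  0.83235556]
[ 0.516  0.369  0.06  -0.205  0.179 -1.374]
1.4 [-0.002, 0.022, 0.0, -0.001, -0.001, -0.047]
1.3 [-0.007, 0.079, 0.0, -0.001, -0.001, -0.142]
1.2 [-0.007, 0.137, 0.0, -0.001, -0.001, -0.238]
1.1 [-0.001, 0.195, 0.0, -0.001, -0.001, -0.333]
1.0 [0.011, 0.251, -0.0, -0.001, -0.001, -0.429]
[-0.15065054  0.04512667] 0.03704511191702886 [0.76766485 0.02037797 0.23994182]
```

View pics/k_side.png

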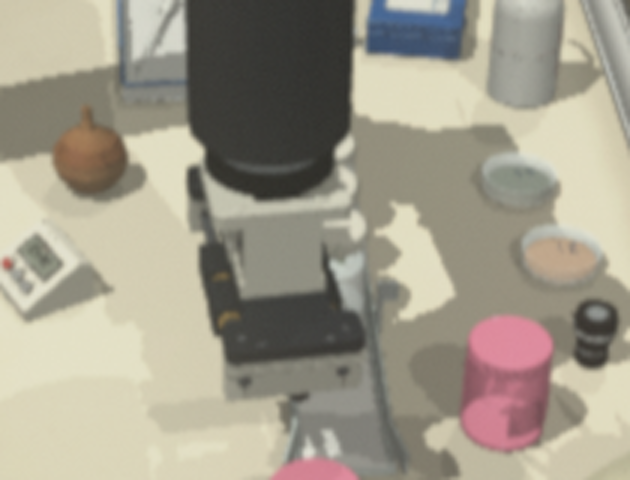

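The knob at (298,395) has moved over the wall ahead of the fingers. Continuing.

Emit:
drive_tool([
  [0,0.02,0,0,0,-0.05],
  [0,0.05,0,0,0,-0.09],
  [0,0.08,0,0,0,-0.14],
  [0,0.11,0,0,0,-0.19],
  [0,0.137,0,0,0,-0.24],
  [0,0.166,0,0,0,-0.285],
  [0,0.195,0,0,0,-0.33],
  [0.005,0.223,0,0,0,-0.38],
])

```text
clock: 13.4
tool_pos: [0.5774, -0.0876, 0.037]
orientation: [-179.9, -0.1, 122.9]
force: [-1.4, -0.2, 0.2]
opening: 0.0003
```

```bash
python3 kr.py 1.0,0.9,.8,.7,.6 0 .037
```

```text
1.0 [-0.004, 0.027, -0.0, -0.001, -0.001, -0.049]
0.9 [-0.009, 0.085, -0.0, -0.001, -0.002, -0.144]
0.8 [-0.009, 0.143, -0.0, -0.001, -0.002, -0.24]
0.7 [-0.003, 0.2, -0.0, -0.001, -0.002, -0.335]
0.6 [0.009, 0.256, -0.0, -0.001, -0.002, -0.431]
[-0.14594309  0.01184453] 0.036998739975540734 [-1.40486795 -0.21312442  0.18963468]
```

Emit:
drive_tool([
  [0,0.027,0,0,0,-0.05],
  [-0.005,0.055,0,0,0,-0.1],
  [-0.01,0.085,0,0,0,-0.145],
  [-0.01,0.115,0,0,0,-0.19],
  [-0.01,0.143,0,0,0,-0.24],
  [-0.005,0.17,0,0,0,-0.29],
  [-0.003,0.2,0,0,0,-0.335],
  [0,0.228,0,0,0,-0.38],
])

```text
clock: 14.2
tool_pos: [0.6063, -0.0691, 0.037]
orientation: [-180.0, -0.1, 145.7]
force: [-0.9, -1.1, 0.8]
opening: 0.0005
```

```bash
python3 st.py l; python3 kr.py .6,.5,.4,.3,.2,.1,0 0 .037
```

```text
14.2 [ 0.60625698 -0.06911841  0.03698257] rail [-0.12901056 -0.0179766 ] F [-0.91702346 -1.12923842  0.77206977]
[ 0.346  0.256  0.06  -0.241  0.079 -0.62 ]
0.6 [0.0, 0.027, 0.0, -0.0, -0.001, -0.051]
0.5 [-0.005, 0.084, 0.0, -0.0, -0.001, -0.146]
0.4 [-0.004, 0.142, 0.0, -0.0, -0.002, -0.242]
0.3 [0.002, 0.199, 0.0, -0.0, -0.002, -0.337]
0.2 [0.015, 0.256, 0.0, -0.0, -0.002, -0.433]
0.1 [0.032, 0.311, 0.0, 0.0, -0.002, -0.528]
0.0 [0.055, 0.363, 0.0, 0.0, -0.002, -0.624]
[-0.12882879 -0.01844761] 0.0370165972140855 [ 0.61228    -0.30656493  0.05651337]
```

View pics/l_side.png

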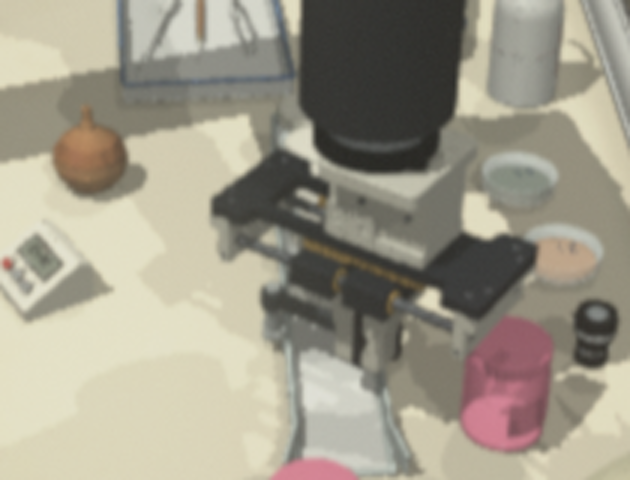

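View pics/l_scene.png

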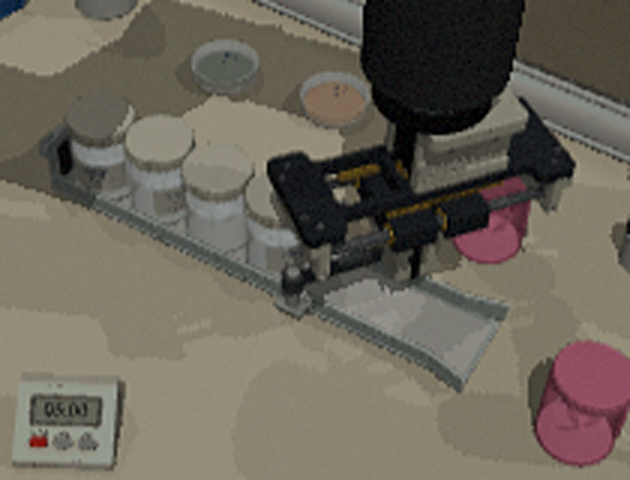

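Finger face and knob move together (side view, knob near (388,340)). Continuing to nearly shut.

Emit:
drive_tool([
  [0,0.027,0,0,0,-0.05],
  [0,0.055,0,0,0,-0.1],
  [-0.005,0.085,0,0,0,-0.145],
  [-0.005,0.113,0,0,0,-0.19],
  [-0.004,0.142,0,0,0,-0.24],
  [0,0.17,0,0,0,-0.29],
  [0.002,0.2,0,0,0,-0.335],
  [0.008,0.228,0,0,0,-0.385],
])

```text
clock: 15.1
tool_pos: [0.625, -0.0402, 0.037]
orientation: [180.0, -0.1, 168.7]
force: [-0.3, -1.2, 0.2]
opening: 0.0003
```

```bash
python3 kr.py .2,.15,.1,.05,0,-.05 0 .037
```

```text
0.2 [-0.005, 0.029, 0.0, 0.0, -0.002, -0.049]
0.15 [-0.008, 0.058, 0.0, 0.0, -0.002, -0.096]
0.1 [-0.01, 0.087, 0.0, 0.0, -0.002, -0.144]
0.05 [-0.01, 0.115, 0.0, 0.0, -0.002, -0.192]
0.0 [-0.009, 0.144, 0.0, 0.0, -0.002, -0.24]
-0.05 [-0.007, 0.173, 0.0, 0.0, -0.002, -0.287]
[-0.10111043 -0.03826888] 0.037023378396015286 [-0.33890856 -1.15667368  0.19331415]
```

Emit:
drive_tool([
  [0,0.015,0,0,0,-0.025],
  [-0.005,0.03,0,0,0,-0.05],
  [-0.007,0.045,0,0,0,-0.075],
  [-0.008,0.06,0,0,0,-0.1],
  [-0.009,0.075,0,0,0,-0.12],
  [-0.01,0.09,0,0,0,-0.145],
  [-0.01,0.105,0,0,0,-0.17],
  [-0.01,0.118,0,0,0,-0.195],
])

```text
clock: 15.9
tool_pos: [0.63, -0.0229, 0.037]
orientation: [180.0, -0.1, -179.5]
force: [-0.2, -0.7, 1.4]
opening: 0.0004
```

```bash
python3 kr.py .05,.025,0,-.025,-.05 0 .037
```

```text
0.05 [0.0, -0.004, 0.0, 0.0, -0.002, 0.005]
0.025 [-0.002, 0.01, 0.0, 0.0, -0.002, -0.019]
0.0 [-0.004, 0.024, 0.0, 0.001, -0.002, -0.043]
-0.025 [-0.006, 0.038, 0.0, 0.001, -0.002, -0.066]
-0.05 [-0.008, 0.053, 0.0, 0.001, -0.002, -0.09]
[-0.08409539 -0.04416786] 0.03703512472058183 [-0.21469541 -0.70668832  1.37353402]
```

Emit:
drive_tool([
  [0,0.006,0,0,0,-0.015],
  [0,0.012,0,0,0,-0.03],
  [0,0.018,0,0,0,-0.04],
])

```text
clock: 16.2
tool_pos: [0.6304, -0.0213, 0.0371]
orientation: [-179.9, -0.1, -177.0]
force: [3.3, -11.1, -3.2]
opening: 0.0007
```

Emit:
drive_tool([
  [0,0.005,0,0,0,0],
  [0,0.01,0,0,0,0],
])

```text
clock: 16.4
tool_pos: [0.6304, -0.0213, 0.0372]
orientation: [-179.9, -0.1, -177.0]
force: [2.6, -11.8, -2.5]
opening: 0.0004
```

Emit:
drive_tool([
  [0,0.005,0,0,0,0],
  [0,0.01,0,0,0,0],
])

```text
clock: 16.6
tool_pos: [0.6304, -0.0214, 0.0371]
orientation: [-179.8, -0.1, -177.0]
force: [2.9, -11.7, -2.5]
opening: 0.0004
```

```bash
python3 st.py m; python3 kr.py 0 0 .037
```

```text
16.6 [ 0.63036409 -0.02139945  0.03713286] rail [-0.08266306 -0.04462533] F [  2.92116392 -11.69556185  -2.49760937]
[ 0.298  0.104  0.061 -0.254 -0.002 -0.001]
0.0 [-0.002, 0.015, 0.001, -0.004, -0.002, -0.001]
[-0.0827559  -0.04466529] 0.03714882893406231 [  2.32134474 -10.24178098  -0.37588551]
```

View pics/m_scene.png

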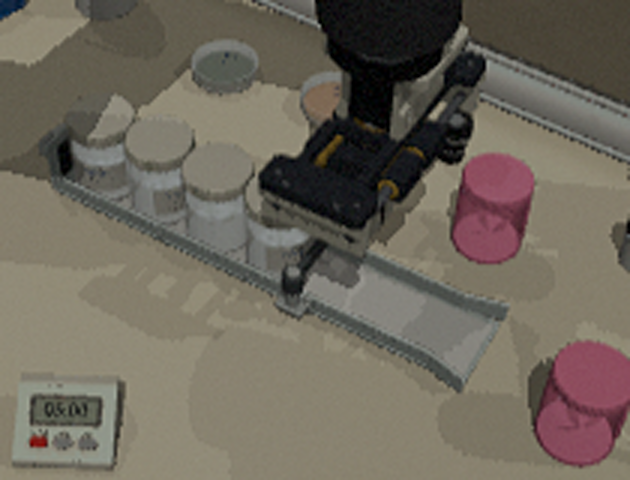

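The keeper stopped firmly under 11 N at rail x = −0.0827, with the knob at about −0.066, which matches the measured pivot. Backing off, then lifting clear to look.

Emit:
drive_tool([
  [0,-0.02,0,0,0,0],
  [0,-0.06,0,0,0,0],
  [0,-0.12,0,0,0,0],
  [0,-0.16,0,0,0,0],
  [0,-0.17,-0.2,0,0,0],
  [0,-0.2,-0.5,0,0,0],
  [0,-0.4,-0.8,0,0,0],
  [0,-0.6,-1.0,0,0,0],
])

```text
clock: 17.5
tool_pos: [0.6361, -0.111, 0.1906]
orientation: [-179.8, 0.0, -176.8]
force: [1.3, -0.9, -0.9]
opening: 0.0005
```

Emit:
drive_tool([
  [0,-0.3,-0.1,0,0,0],
  [0,-0.6,-0.2,0,0,0],
  [0,-0.6,-0.2,0,0,0],
])

```text
clock: 17.8
tool_pos: [0.6416, -0.206, 0.2237]
orientation: [-179.7, 0.3, -177.1]
force: [-0.4, 0.2, -0.5]
opening: 0.0003
```

```bash
python3 st.py n;  python3 - <<'E'
from h import *
s=pickle.load(open("n_scene.pkl","rb"))
im=s["pixels"][160:250,190:310,::-1]; cv2.imwrite("pics/n2.png",cv2.resize(im,None,fx=6,fy=6,interpolation=cv2.INTER_CUBIC))
s=pickle.load(open("n_side.pkl","rb"))
im=s["pixels"][165:265,255:355,::-1]; cv2.imwrite("pics/n3.png",cv2.resize(im,None,fx=6,fy=6,interpolation=cv2.INTER_CUBIC))
E
```

```text
17.8 [ 0.64163542 -0.20599487  0.2236958 ] rail [-0.26759762 -0.04591205] F [-0.44839666  0.15346364 -0.50817288]
[ 0.316  1.344  1.295 -0.256  0.005 -0.002]
```

View pics/n2.png

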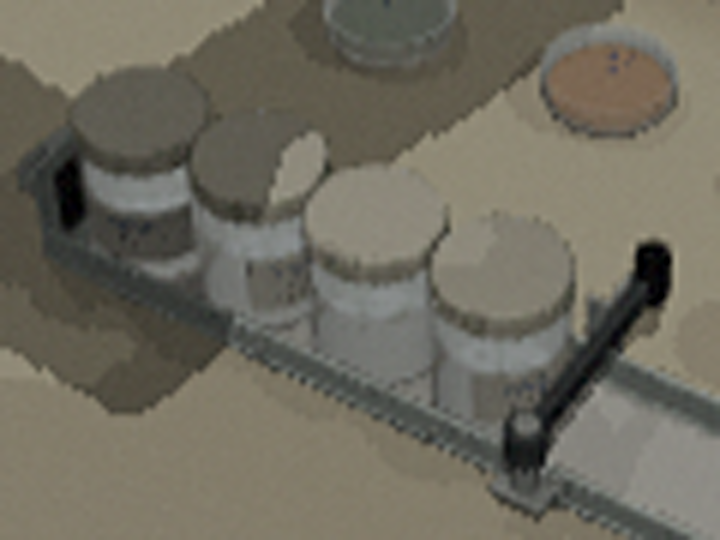

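View pics/n3.png

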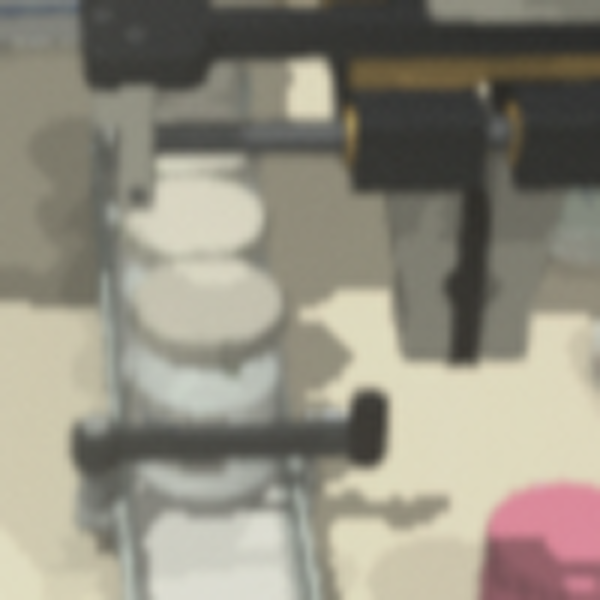

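Both views show the keeper straight across the channel behind jar 4, from the pivot at (524,430) to the knob at (653,260) in n2.png. I'll move the arm aside for clear views, then measure the keeper angle and jar spacing.

Emit:
drive_tool([
  [0.3,0,-0.1,0,0,0],
  [0.6,0,-0.2,0,0,0],
  [0.9,0,-0.2,0,0,0],
  [0.95,0,-0.2,0,0,0],
  [0.95,0,-0.2,0,0,0],
])

```text
clock: 18.4
tool_pos: [0.4972, -0.2087, 0.2514]
orientation: [-179.8, 0.1, -176.9]
force: [0.1, -0.0, 0.1]
opening: 0.0002
```

```bash
python3 st.py o;  python3 - <<'E'
from h import *
s=pickle.load(open("o_scene.pkl","rb"))
im=s["pixels"][160:250,190:310,::-1]; cv2.imwrite("pics/o2.png",cv2.resize(im,None,fx=6,fy=6,interpolation=cv2.INTER_CUBIC))
s=pickle.load(open("o_side.pkl","rb"))
im=s["pixels"][165:265,255:355,::-1]; cv2.imwrite("pics/o3.png",cv2.resize(im,None,fx=6,fy=6,interpolation=cv2.INTER_CUBIC))
E
```

```text
18.4 [ 0.49717022 -0.20870802  0.25139077] rail [-0.26250568  0.09848874] F [ 0.09702199 -0.01275319  0.05902003]
[-0.652  1.309  1.486 -0.253  0.002 -0.   ]
```

View pics/o2.png

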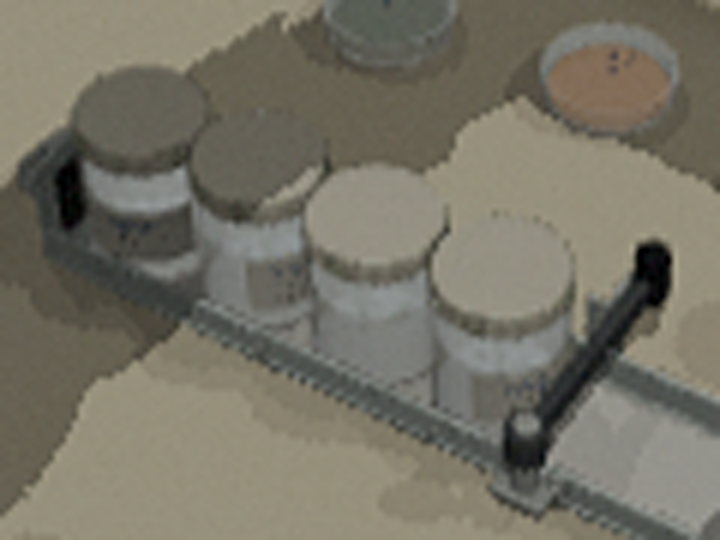

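View pics/o3.png

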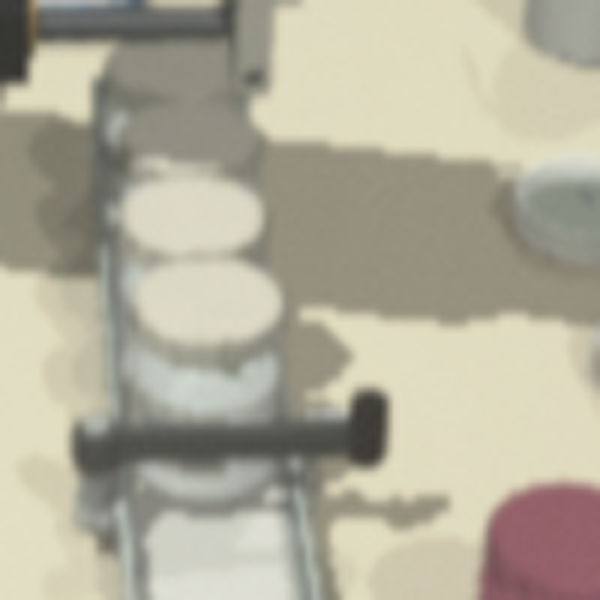

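```bash
python3 - <<'E'
from h import *
np.set_printoptions(precision=4,suppress=True)
sc=pickle.load(open("o_scene.pkl","rb"));si=pickle.load(open("o_side.pkl","rb"))
f=lambda x,y:(x/6+190-.4,y/6+160-.4); g=lambda x,y:(x/6+255-.4,y/6+165-.4)
for k,a in {"j1":(140,113),"j2":(258,158),"j3":(377,212),"j4":(503,263)}.items(): print(k,wr(plane(sc,f(*a),.078)))
for k,a in {"j4":(208,300),"j3":(193,215)}.items(): print("side",k,wr(plane(si,g(*a),.078)))
K,r=tri((sc,f(653,250)),(si,g(369,399)));print("knob",K,r,wr(K))
V,r=tri((sc,f(524,425)),(si,g(93,432)));print("piv",V,r,wr(V))
v=wr(K)-wr(V);print("angle",np.arctan2(-v[0],-v[1]),np.linalg.norm(v))
E
```

```text
j1 [0.1292 0.004 ]
j2 [0.0763 0.0004]
j3 [0.0223 0.0007]
j4 [-0.0309 -0.0017]
side j4 [-0.033  -0.0004]
side j3 [0.021  0.0013]
knob [ 0.6384 -0.0036  0.0585] [np.float64(0.3228857165865116), np.float64(0.3228857165865672)] [-0.0653 -0.0536]
piv [ 0.5455 -0.0088  0.0482] [np.float64(1.2990061828126591), np.float64(1.2990061828125812)] [-0.0655  0.0394]
angle -0.0018120516873904292 0.0930519970874861
```

All checks agree. The keeper angle measures −0.002 rad with its knob 93 mm from the pivot, jar 4 is home within about 2 mm, and the jar spacing is 53–54 mm. Handing in.

```bash
python3 -c "
from plant import ticket
print(ticket.close_job())"
```

```text
the job is handed in; nothing more can be done
None
```

I pushed the four jars along the rail as one train until the first stood against the end stop. I then swung the keeper shut behind the last jar, lifted clear and handed the job in at about 18.5 s of the 54 s allowed.

- **Jars:** the push used closed fingertips low on jar 4, at about 3–7 N while moving. It stalled at 12 N within about 1 mm of where the row should be home.
- **Spacing:** my last picture put the jars 53–54 mm apart, with no visible gaps and all upright. Jar 4's centre read −0.031 to −0.033 m against −0.030.
- **Keeper:** it stopped firmly under about 11–12 N. Its last measured angle was −0.002 rad, with the knob 93.1 mm from the pivot.
- **Other things on the bench:** the two mugs, dishes, timer and eyepiece stood in the same places by eye in the camera pictures, which I did not measure.

**Disagreements:**
- Jar 1 read 0.129 m against 0.133. About 1.5 mm of that may be a shift in my rail frame, since the pivot reads the same amount off; I took the rest as reading error on the lid.
- After the jar push I first read the jars 3–6 mm short of home. The final views brought jar 4 to within 1–3 mm, while jar 1 stayed about 4 mm off.

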